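Stir the bead bowl and bin the stirrer

ROBOT

A 6-joint arm with a two-finger parallel gripper is mounted at the origin on the work surface. World frame = base frame: x ahead of the robot, y to its left, z up, the work surface at z = 0. Lengths are in m, angles in rad, forces in N, time in s.
With the tool pointing down it reaches from about 0.35 to 0.85 m from the base axis. Payload 8.1 kg.
Tool frame: the origin (TCP) lies at the very end of the fingers, on their centre line; the grasp point (between the pads) lies 19 mm behind it (arm.grasp_offset is the distance from the TCP to the grasp point, in m); z points along the fingers, y is the line along which they close (so a half turn about z gives the same grasp; the last joint's range is limited). The gripper opens to 85 mm and grips with 20 to 120 N. Pads are 22 mm wide; open, the fingers measure 114 mm over their backs; the gripper's body (76 mm by 85 mm) begins 54 mm behind the grasp point. The pads swing forward as they close: fully open they stand 13 mm farther back than shut.
Start: joints at [1.066, 0.13, 1.488, -0, 1.523, -0.085], TCP at [0.245, 0.548, 0.231] pointing down, gripper open.
Joint ranges: [-2.96, 2.96], [-0.89, 2.26], [0.02, 2.5], [-1.34, 4.48], [0, 2.73], [-2.66, 2.66]. Speed limits (rad/s): [2.39, 2.39, 2.79, 3.14, 3.14, 3.14].

INTERFACE

Orientations are given as a 3x3 rotation matrix whose columns are the frame's x, y, z axes.
In Python, from station import arm gives the robot as it stands.
- The arm moves only by the tool carry_out, never from a script. Its argument "deltas" is a list of rows, each a list of 3 entries, a list of its own where there are three numbers: the shift along the tool's x, y, z as a fraction of full scale, then the turn, a rotation vector about the tool's x, y, z as a fraction of full scale, then the opening, from -1 (shut) to 1 (fully open). A call has 1 to 12 rows; each row shifts and turns the commanded pose from where the row before left it, along the tool's axes as they then stand; what a row does not reach is not made up. Full scale, the value 1, is 0.03 m for a shift and 6 degrees for a turn. A row lasts 1/10 s, in which the tool goes at most 50 mm and 8.59 degrees, less where a joint would pass 70% of its speed; a pose out of reach is approached as far as the arm can. A call with a number of a shift or a turn outside -1 to 1 is refused whole. A call with a gripper value outside its range is refused whole. The fingers move at their own pace and stop on an object; "force" is the grip in N (left out, the last holds). Time passes only in rows, so rows that do not move let the fingers close. It gives the time, the measured TCP pose, the force, the opening and the grip force at its end, in the units of the state.
- arm.state(): the state, without advancing time (a new reading comes with each control period).
- arm.camera(name): name is "scene" or "top"; returns the picture (384x512x3 uint8, red, green, blue); there is no depth.
- arm.camera_params(name): a dict with "fx", "fy", "cx", "cy" (pixels), "k1" (the pictures are not rectified: a ray, as slopes to the right and down, at radius r is drawn at 1 + k1 r^2 times it, then the intrinsics apply), "rvec" (rotation vector, rad) and "tvec" (3), from world to camera coordinates, as OpenCV has them. Camera axes: x right, y down, z forward; pixel columns grow to the right and rows downward; lengths in m; the calibration is good to about 2 mm. A picture is of the moment at which its call begins. camera_params takes no time and is no camera call.
- arm.hand_in(): hands the job in; it is judged then, once.
The state is a dict: "clock": time; "q": joint angles; "qd": joint speeds; "joint_torque": joint torques, N m; "tool_pos": TCP position; "orientation": TCP orientation; "force": force on the tool from outside, world axes, zero at the start; "ft_torque": the same for the moment, N m; "finger_gap": finger opening in m; "gripper_force": force on a finger pad.
Only numpy, scipy, OpenCV 4.12 (cv2) and the standard library are available. Lean on these libraries where they do the work, as an engineer would, in place of code of your own. Each camera call takes 0.05 s, during which the arm holds its last target. There are 200 camera calls.

TASK

On the coffee table, first press the pedal of the little bin right down to its stop so that its lid opens and stays up, and let the pedal go. Then take the wooden stirrer from its holder, stir the wooden beads round in the bowl with it until at least half of them have clearly moved to a new place, keeping every bead in the bowl, and throw the stirrer into the bin. Finally tip the lid forward so that the bin is fully shut, and leave everything else on the table where it is.

Things in the scene. Friction and masses are not known exactly. Their poses are not given: they have to be found in the camera images.
- bin: Tabletop pedal bin (left or right of the holder, the bowl on the other side), rectangular steel box 130 (own x) x 180 (y) x 150 mm tall, walls 5 mm, fixed to the table. Origin: centre of its underside; own x points from the front (pedal, at own -x, on the robot's side) to the back (lid hinge at own +x). Its inner floor is 5 mm up.
- pedal (a joint): Hinge angle of the pedal: 0 at rest (up, level), 0.35 rad when fully down on its stop; a spring returns it when let go. Pressed slowly on the pad it takes about 5 to 7 N all the way (more if fast), rising steeply only on the stop. Through a linkage it pushes the lid up 4.8 rad for each rad, so at the stop the lid is just past upright; a part press lets the lid fall shut again.
- pedal_pad (a point): Pressing point on the top face of the steel pedal plate (75 x 75 x 7 mm, sticking out of the bin's front), 60 mm out from the hinge and 125 mm in front of the bin's centre; 48 mm above the table at rest; about 20 mm lower on the stop. The pad itself is 27 mm above the table on the stop. The pedal's hinge is on the bin's front face, 45 mm above the table, along the bin's y.
- bin_lid (a joint): Lid angle: 0 shut, 1.57 upright, 1.74 rad fully open, leaning slightly back. Opened by the pedal, it stays fully open by its own weight when the pedal is let go; pushed forward (towards the bin's own -x) past upright it falls shut by itself, softly.
- lid_edge (a point): Middle of the lid's free edge, 135 mm from its hinge. The lid is a steel plate 188 mm wide (bin's y), 6 mm thick. When open the edge stands about 285 mm above the table, and its outer face looks to the back (bin's own +x).
- lid_hinge (a point): Middle of the lid's hinge line on the bin's back rim, 65 mm behind the bin's centre and 150 mm above the table; the line runs along the bin's y.
- bowl: White round bowl fixed to the table, 45 mm tall, 164 mm across the rim, walls 5 mm; inner floor flat, 6 mm above the table, about 63 mm in radius. Origin: centre of its underside. Holds six loose beads in a rough ring about 40 mm from the middle; the middle is free.
- stirrer: Throw-away wooden stirrer, 127 mm long: round rod 14 mm thick for the lower 77 mm, then a square handle 18 x 18 x 50 mm. Origin: centre of the rod's free end (the tip); own z runs from tip to handle; own x and y are square to the handle's faces. It starts upright, tip down, in the holder, handle clear above.
- stirrer_tip (a point): The rod's free end, 102 mm from stirrer_grip.
- stirrer_grip (a point): Middle of the square handle, 25 mm below its top end; 112 mm above the table at the start.
- holder: Marble block 70 x 70 x 70 mm fixed to the table, with a 17 mm hole in its top, 60 mm deep, in which the stirrer stands. Origin: centre of its underside.
- bead0: Chunky wooden bead, a cylinder 26 mm across and 20 mm tall, standing in the bowl. Origin: centre of its underside.
- bead1: Chunky wooden bead, a cylinder 26 mm across and 20 mm tall, standing in the bowl. Origin: centre of its underside.
- bead2: Chunky wooden bead, a cylinder 26 mm across and 20 mm tall, standing in the bowl. Origin: centre of its underside.
- bead3: Chunky wooden bead, a cylinder 26 mm across and 20 mm tall, standing in the bowl. Origin: centre of its underside.
- bead4: Chunky wooden bead, a cylinder 26 mm across and 20 mm tall, standing in the bowl. Origin: centre of its underside.
- bead5: Chunky wooden bead, a cylinder 26 mm across and 20 mm tall, standing in the bowl. Origin: centre of its underside.
- candle: Bystander: white jar candle with wooden lid, 72 mm across, 90 mm tall. Origin: centre of its underside.
- mug: Bystander: blue mug, 80 mm across, 85 mm tall. Origin: centre of its underside.
- remote: Bystander: black remote control, 170 x 45 x 18 mm. Origin: centre of its underside.
- drink_can: Bystander: plain aluminium drink can, 66 mm across, 115 mm tall. Origin: centre of its underside.
- gamepad: Bystander: white game controller, about 165 mm wide and 40 mm high. Origin: centre of its underside.
- tealight_jar: Bystander: small amber glass jar, 60 mm across, 70 mm tall. Origin: centre of its underside.

How it is judged:
On the way, in this order (a step that is already met when the one before it is completed fails the run):
1. the bin's pedal is pressed down to its stop (over 0.32 of 0.35 rad) (value of joint pedal above 0.32 rad), for 0.1 s.
2. the pedal is back up and the lid stands open (value of joint pedal below 0.06 rad and value of joint bin_lid above 1.5 rad), for 0.1 s.
3. the stirrer's tip is down among the beads in the bowl, within 20 mm of its floor (horizontal distance between stirrer_tip and bowl below 0.07 m and z of stirrer_tip in the frame of bowl below 0.026 m), for 0.1 s.
4. with the tip still down in the bowl, at least three of the six beads are more than 20 mm from where they started (all of step 3 and (distance of each of bead0, bead1, bead2 from where it was at the start of the episode above 0.02 m or distance of each of bead0, bead1, bead3 from where it was at the start of the episode above 0.02 m or distance of each of bead0, bead1, bead4 from where it was at the start of the episode above 0.02 m or distance of each of bead0, bead1, bead5 from where it was at the start of the episode above 0.02 m or distance of each of bead0, bead2, bead3 from where it was at the start of the episode above 0.02 m or distance of each of bead0, bead2, bead4 from where it was at the start of the episode above 0.02 m or distance of each of bead0, bead2, bead5 from where it was at the start of the episode above 0.02 m or distance of each of bead0, bead3, bead4 from where it was at the start of the episode above 0.02 m or distance of each of bead0, bead3, bead5 from where it was at the start of the episode above 0.02 m or distance of each of bead0, bead4, bead5 from where it was at the start of the episode above 0.02 m or distance of each of bead1, bead2, bead3 from where it was at the start of the episode above 0.02 m or distance of each of bead1, bead2, bead4 from where it was at the start of the episode above 0.02 m or distance of each of bead1, bead2, bead5 from where it was at the start of the episode above 0.02 m or distance of each of bead1, bead3, bead4 from where it was at the start of the episode above 0.02 m or distance of each of bead1, bead3, bead5 from where it was at the start of the episode above 0.02 m or distance of each of bead1, bead4, bead5 from where it was at the start of the episode above 0.02 m or distance of each of bead2, bead3, bead4 from where it was at the start of the episode above 0.02 m or distance of each of bead2, bead3, bead5 from where it was at the start of the episode above 0.02 m or distance of each of bead2, bead4, bead5 from where it was at the start of the episode above 0.02 m or distance of each of bead3, bead4, bead5 from where it was at the start of the episode above 0.02 m)), for 0.1 s.
5. the stirrer is wholly inside the bin and let go (x of stirrer_tip in the frame of bin between -0.065 and 0.065 m and y of stirrer_tip in the frame of bin between -0.09 and 0.09 m and z of stirrer_tip in the frame of bin between 0 and 0.15 m and x of stirrer_grip in the frame of bin between -0.065 and 0.065 m and y of stirrer_grip in the frame of bin between -0.09 and 0.09 m and z of stirrer_grip in the frame of bin between 0 and 0.15 m and contact force between the fingers and stirrer below 0.1 N and value of joint bin_lid above 1 rad), for 0.2 s.
At the end, for the whole second after the job is handed in: The stirrer lies inside the bin at rest, both its tip and the middle of its handle within the walls and below the rim; the lid is shut (within 0.06 rad) and the pedal is up (within 0.06 rad); all six beads are in the bowl (x of stirrer_tip in the frame of bin between -0.065 and 0.065 m and y of stirrer_tip in the frame of bin between -0.09 and 0.09 m and z of stirrer_tip in the frame of bin between 0 and 0.15 m and x of stirrer_grip in the frame of bin between -0.065 and 0.065 m and y of stirrer_grip in the frame of bin between -0.09 and 0.09 m and z of stirrer_grip in the frame of bin between 0 and 0.15 m and value of joint each of bin_lid, pedal below 0.06 rad and linear speed of stirrer below 0.03 m/s and horizontal distance between each of bead0, bead1, bead2, bead3, bead4, bead5 and bowl below 0.075 m and z of each of bead0, bead1, bead2, bead3, bead4, bead5 in the frame of bowl below 0.06 m); the robot touches nothing.
It fails at once if a bead leaves the bowl (horizontal distance between any of bead0, bead1, bead2, bead3, bead4, bead5 and bowl above 0.09 m).
It fails at once if a bystander is moved more than 30 mm (distance of any of candle, mug, remote, drink_can, gamepad, tealight_jar from where it was at the start of the episode above 0.03 m).
It also fails if it takes over 72 s, if anything falls off the work surface, if the arm or the gripper's body presses on something with over 40 N, if the wrist force passes 120 N, or if a joint passes its speed limit or range.

## Working session

There is one attempt and no reset: what is moved stays moved. The work goes in short steps, Python scripts to look and compute and a tool call to move; the robot and the scene stay as the last step left them, time stands still between calls to the robot, and variables do not carry over. Pictures are saved under pics/ and viewed, at most 10 in all, crops included, and the job is handed in when it is done.

Besides the shell and the picture viewer there is one more tool, called as name(argument=value, ...) on one line, values as JSON. carry_out: Moves the arm, as the interface text tells. Shift numbers are shares of 0.03 m and turn numbers shares of 6 degrees, none past 1 either way. Its arguments: {"type":"object","properties":{"deltas":{"type":"array"},"force":{"type":"number"}},"required":["deltas"]}

```bash
mkdir -p pics; ls
python3 - <<'E'
from station import arm
import cv2,numpy as np
for n in("scene","top"):
    cv2.imwrite(f"pics/{n}0.png",arm.camera(n)[:,:,::-1]); print(n,arm.camera_params(n))
s=arm.state();print(s['clock'],s['tool_pos'],s['orientation'],s['finger_gap'])
E
```

```text
pics
scene {'fx': 458.6718917829008, 'fy': 458.6718917829008, 'cx': 255.8121252530757, 'cy': 186.8519863124762, 'k1': -0.0670174041732649, 'rvec': array([ 1.8526419 ,  1.25931075, -0.68144603]), 'tvec': array([-0.17123158, -0.15173669,  1.74302096])}
top {'fx': 435.9972276512809, 'fy': 435.9972276512809, 'cx': 256.4005807610487, 'cy': 192.74350473992024, 'k1': -0.10940766962656748, 'rvec': array([ 2.22840912, -2.17883205,  0.07154771]), 'tvec': array([-0.0188836 ,  0.46330171,  1.61543375])}
0.1 [0.24428724 0.5474715  0.23031871] [[-9.13169728e-01  4.07578693e-01 -8.10875478e-04]
 [ 4.07579477e-01  9.13168527e-01 -1.48670807e-03]
 [ 1.34515433e-04 -1.68811301e-03 -9.99998566e-01]] 0.08548519853836828
```

View pics/scene0.png

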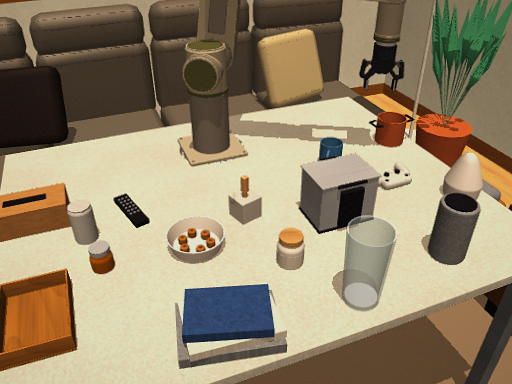

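View pics/top0.png

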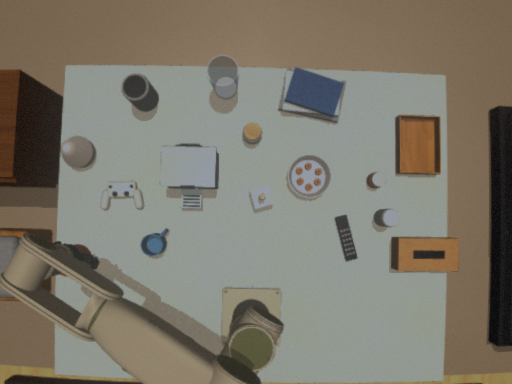

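The scene view shows the bin at (340,190) with its back to the camera, the stirrer at (245,187) and the bowl at (196,240). The top view shows the bin at (190,167) with its pedal at (192,200), the holder at (261,198), the bowl at (309,177) and the mug at (155,243).

```bash
cat > h.py <<'E'
import cv2,numpy as np
from station import arm
P={n:arm.camera_params(n) for n in("scene","top")}
def ray(n,uv):
    p=P[n];x=np.array([(uv[0]-p['cx'])/p['fx'],(uv[1]-p['cy'])/p['fy']])
    y=x.copy()
    for _ in range(30): y=x/(1+p['k1']*(y@y))
    R=cv2.Rodrigues(p['rvec'])[0]
    d=R.T@np.r_[y,1]; return -R.T@p['tvec'],d/np.linalg.norm(d)
def plane(n,uv,z):
    o,d=ray(n,uv); return o+d*(z-o[2])/d[2]
def tri(a,b):
    o1,d1=ray("scene",a);o2,d2=ray("top",b)
    s,t=np.linalg.lstsq(np.c_[d1,-d2],o2-o1,rcond=None)[0]
    p,q=o1+s*d1,o2+t*d2; return (p+q)/2,np.linalg.norm(p-q)
def proj(n,X):
    p=P[n];R=cv2.Rodrigues(p['rvec'])[0];c=R@np.asarray(X)+p['tvec'];y=c[:2]/c[2]
    y=y*(1+p['k1']*(y@y));return y*p['fx']+[p['cx'],p['cy']]
def comps(m,amin=5):
    n,_,st,c=cv2.connectedComponentsWithStats(m.astype(np.uint8));return [(c[i].round(1),st[i][:5]) for i in range(1,n) if st[i][4]>=amin]
E
python3 - <<'E'
from h import *
t=cv2.imread('pics/top0.png');s=cv2.imread('pics/scene0.png')
a=cv2.resize(t[125:225,145:345],None,fx=4,fy=4,interpolation=cv2.INTER_CUBIC)
b=np.zeros((600,800,3),np.uint8);b[:400]=a
cv2.imwrite('pics/c1.png',b[:400])
cv2.imwrite('pics/c2.png',cv2.resize(s[130:280,160:400],None,fx=3.3,fy=3.3,interpolation=cv2.INTER_CUBIC))
for n,im in(('top',t),('scene',s)):
    h=cv2.cvtColor(im,cv2.COLOR_BGR2HSV)
    m=(h[...,0]>5)&(h[...,0]<22)&(h[...,1]>110)&(h[...,2]>90)
    x0,x1,y0,y1=(240,340,145,215) if n=='top' else (160,280,170,270)
    k=np.zeros_like(m);k[y0:y1,x0:x1]=m[y0:y1,x0:x1]
    for c in comps(k): print(n,c[0],c[1])
E
```

```text
top [308.1 165.9] [306 164   5   5  22]
top [298.9 170.4] [297 168   5   6  21]
top [318.1 171.2] [316 169   5   5  21]
top [300. 181.] [298 179   5   5  21]
top [317.  181.7] [315 180   5   5  22]
top [308.4 187. ] [306 185   6   5  25]
scene [244.4 185.2] [241 175   8  23 148]
scene [191.3 232.2] [187 228   9  10  69]
scene [207.4 238. ] [201 230  14  18 137]
scene [183.1 242.8] [178 235  11  17 123]
scene [279. 236.] [279 234   1   5   5]
scene [200.2 247.9] [196 245   9   7  49]
```

View pics/c1.png

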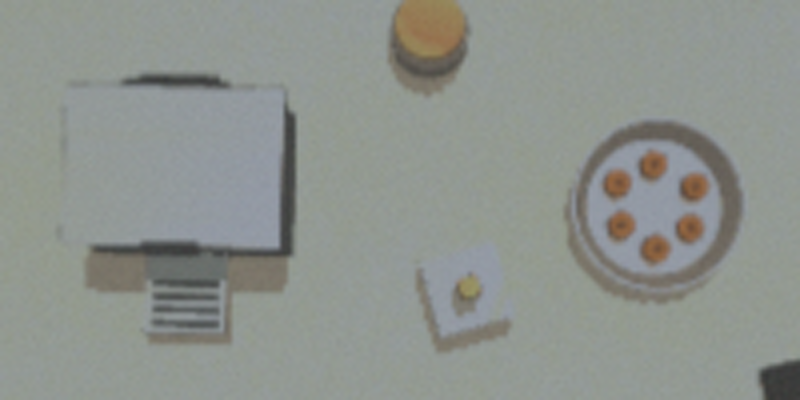

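View pics/c2.png

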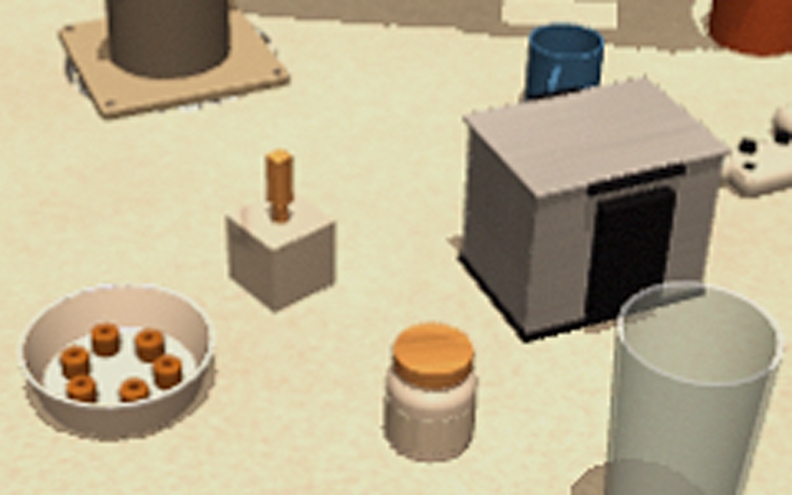

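The crops show the lid corners in top at about c1 (67,88), (286,88), (281,248) and (60,242). The pad is near (187,305), the stirrer top at (470,286), the holder top centred near (465,290) and the bowl rim near (656,206).

```bash
cat >> h.py <<'E'
def c1(x,y): return (145+(x+.5)/4-.5,125+(y+.5)/4-.5)
def c2(x,y): return (160+(x+.5)/3.3-.5,130+(y+.5)/3.3-.5)
E
python3 - <<'E'
from h import *
np.set_printoptions(precision=4,suppress=True)
T=[(286,88),(67,88),(281,248),(60,242)];S=[(540,195),(727,152),(463,120),(645,78)]
for a,b in zip(T,S): print('lid',tri(c2(*b),c1(*a)), plane('top',c1(*a),.153)[:2],plane('scene',c2(*b),.153)[:2])
print('pad',[plane('top',c1(*a),.048)[:2] for a in((187,305),(153,279),(224,279),(222,332),(148,331))])
print('pedal z by shape')
print('stir top',tri(c2(280,155),c1(470,286)),plane('top',c1(470,286),.137),plane('scene',c2(280,155),.137))
H=[(418,263),(492,243),(512,318),(438,337)];
for a in H: print('holder',plane('top',c1(*a),.07)[:2])
HS=[(226,218),(280,245),(335,222)];print('hs',[plane('scene',c2(*a),.07)[:2] for a in HS])
print('holder hole tri', tri(c2(281,217),c1(465,302)))
# bowl rim
t=cv2.imread('pics/top0.png')
print('bowl',plane('top',c1(656,206),.045)[:2],plane('scene',c2(118,344),.045)[:2], 'rim px', [plane('top',c1(*a),.045)[:2] for a in((570,206),(743,206),(656,120),(656,292))])
for c in [(308.1,165.9),(298.9,170.4),(318.1,171.2),(300,181),(317,181.7),(308.4,187)]: print('bead',plane('top',c,.026)[:2])
for k,c in dict(candle=(252,132),mug=(155,243),gp=(122,193)).items(): print(k,plane('top',c,.08)[:2])
E
```

```text
lid (array([0.612 , 0.1364, 0.155 ]), np.float64(0.0030691149791871276)) [0.6116 0.1352] [0.6099 0.1394]
lid (array([0.6075, 0.3232, 0.1501]), np.float64(0.0022185164668470213)) [0.6077 0.3235] [0.6111 0.3189]
lid (array([0.4745, 0.1361, 0.1493]), np.float64(0.00044537140049893107)) [0.4742 0.1356] [0.4801 0.1334]
lid (array([0.4745, 0.3237, 0.1527]), np.float64(0.0025107625969316857)) [0.4751 0.3248] [0.4748 0.322 ]
pad [array([0.4267, 0.2284]), array([0.4497, 0.2602]), array([0.4512, 0.1953]), array([0.4029, 0.1958]), array([0.4022, 0.2634])]
pedal z by shape
stir top (array([ 0.4465, -0.0261,  0.1345]), np.float64(0.001135208808301478)) [ 0.4462 -0.0266  0.137 ] [ 0.4504 -0.0269  0.137 ]
holder [0.4686 0.0188]
holder [ 0.4882 -0.0474]
holder [ 0.4211 -0.0668]
holder [ 0.4025 -0.0007]
hs [array([ 0.431 , -0.0723]), array([ 0.4876, -0.0419]), array([0.4729, 0.0154])]
holder hole tri (array([ 0.4353, -0.0232,  0.0612]), np.float64(0.00264220777357726))
bowl [ 0.5275 -0.1985] [ 0.5361 -0.2022] rim px [array([ 0.5256, -0.1193]), array([ 0.5295, -0.2791]), array([ 0.607 , -0.1974]), array([ 0.4484, -0.1998])]
bead [ 0.5674 -0.1986]
bead [ 0.5497 -0.1644]
bead [ 0.5485 -0.2363]
bead [ 0.5103 -0.1692]
bead [ 0.5092 -0.2327]
bead [ 0.4887 -0.2009]
candle [0.6791 0.0133]
mug [0.2724 0.3503]
gp [0.4482 0.4756]
```

carry_out(deltas=[[[0,0,0],[0,0,-1],-1],[[0,0,0],[0,0,-1],-1],[[0,0,0],[0,0,-1],-1],[[0,0,0],[0,0,-1],-1],[[-0.5,-1,0.2],[0,0,0],-1],[[-0.5,-1,0.2],[0,0,0],-1],[[-0.5,-1,0.2],[0,0,0],-1],[[-0.5,-1,0.2],[0,0,0],-1],[[-0.5,-1,0.2],[0,0,0],-1],[[-0.7,-1,0.3],[0,0,0],-1],[[-0.7,-1,0.3],[0,0,0],-1],[[-0.7,-1,0.3],[0,0,0],-1]], force=60)

```text
clock: 1.3
tool_pos: [0.3826, 0.3064, 0.1736]
orientation: [[-1.0, 0.001, -0.0], [0.001, 1.0, -0.0], [0.0, -0.0, -1.0]]
force: [0.6, 0.9, -0.0]
finger_gap: -0.0003
gripper_force: 0.0
```

carry_out(deltas=[[[-0.35,-0.85,0.9],[0,0,0],-1],[[-0.35,-0.85,0.9],[0,0,0],-1],[[-0.35,-0.85,0.9],[0,0,0],-1],[[0,0,0.6],[0,0,0],-1],[[0,0,0],[0,0,0],-1],[[0,0,0],[0,0,0],-1]])

```text
clock: 1.9
tool_pos: [0.4134, 0.2313, 0.0753]
orientation: [[-1.0, 0.001, -0.001], [0.001, 1.0, -0.0], [0.001, -0.0, -1.0]]
force: [0.2, -0.2, 0.7]
finger_gap: -0.0002
gripper_force: 0.0
```

carry_out(deltas=[[[0,0,0.4],[0,0,0],-1],[[0,0,0.2],[0,0,0],-1],[[0,0,0.1],[0,0,0],-1],[[0,0,0.1],[0,0,0],-1],[[0,0,0.1],[0,0,0],-1],[[0,0,0.1],[0,0,0],-1],[[0,0,0.1],[0,0,0],-1],[[0,0,0.1],[0,0,0],-1],[[0,0,0.1],[0,0,0],-1],[[0,0,0.1],[0,0,0],-1],[[0,0,0],[0,0,0],-1]])

```text
clock: 3.0
tool_pos: [0.4146, 0.2315, 0.0339]
orientation: [[-1.0, 0.001, 0.002], [0.001, 1.0, 0.001], [-0.002, 0.001, -1.0]]
force: [0.4, -1.1, 3.3]
finger_gap: 0.0001
gripper_force: 1.5
```

carry_out(deltas=[[[0,0,0.1],[0,0,0],-1],[[0,0,0.1],[0,0,0],-1],[[0,0,0.1],[0,0,0],-1],[[0,0,0],[0,0,0],-1]])

```text
clock: 3.4
tool_pos: [0.416, 0.2319, 0.0275]
orientation: [[-1.0, 0.001, 0.004], [0.001, 1.0, 0.001], [-0.004, 0.001, -1.0]]
force: [-6.7, -5.5, 27.3]
finger_gap: 0.0002
gripper_force: 13.8
```

carry_out(deltas=[[[0,0,0.1],[0,0,0],-1],[[0,0,0],[0,0,0],-1]])

```text
clock: 3.6
tool_pos: [0.4164, 0.232, 0.0266]
orientation: [[-1.0, 0.001, 0.004], [0.001, 1.0, 0.001], [-0.004, 0.001, -1.0]]
force: [-17.0, -9.8, 50.2]
finger_gap: -0.0001
gripper_force: 26.5
```

carry_out(deltas=[[[0,0,0],[0,0,0],-1],[[0,0,-0.2],[0,0,0],-1],[[0,0,-0.2],[0,0,0],-1],[[0,0,-0.4],[0,0,0],-1],[[0.2,0,-0.6],[0,0,0],-1],[[0.3,0,-1],[0,0,0],-1],[[0.3,0,-1],[0,0,0],-1],[[0,0,-0.6],[0,0,0],-1],[[0,0,0],[0,0,0],-1]])

```text
clock: 4.5
tool_pos: [0.3914, 0.2322, 0.1447]
orientation: [[-1.0, 0.001, 0.005], [0.001, 1.0, 0.002], [-0.005, 0.002, -1.0]]
force: [-0.2, -0.4, -0.4]
finger_gap: 0.0002
gripper_force: 0.0
```

Run:
```python
from h import *
a=arm.camera('scene')[:,:,::-1];b=arm.camera('top')[:,:,::-1]
o=np.zeros((560,800,3),np.uint8)
o[:,:400]=cv2.resize(a[80:290,230:380],(400,560));o[:,400:]=cv2.resize(b[110:250,145:245],(400,560))
cv2.imwrite('pics/open.png',o);print(arm.state()['tool_pos'])
```

```text
[0.38978056 0.23129856 0.1412417 ]
```

View pics/open.png

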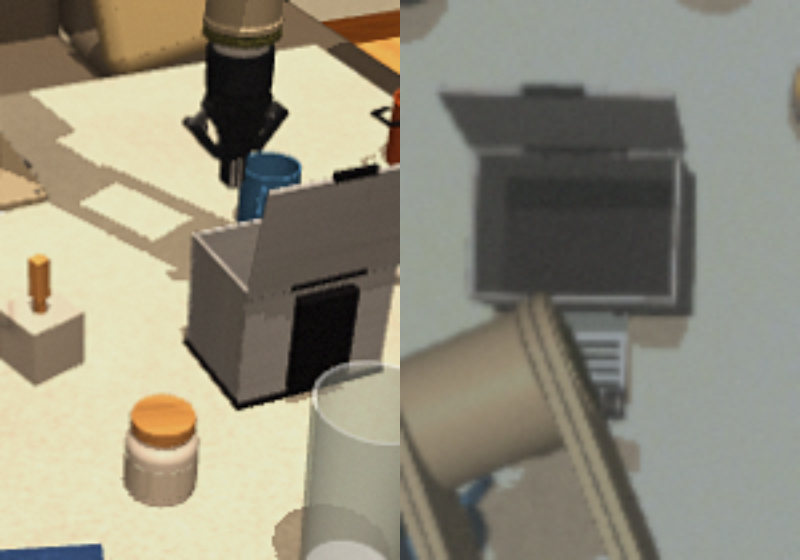

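The lid stands open: its edge is at about (440–680, 95) in the right panel, and the pedal is back up. Next I fetch the stirrer.

carry_out(deltas=[[[-0.2,-0.95,-0.4],[0,0,0],1],[[-0.2,-0.95,-0.4],[0,0,0],1],[[-0.2,-0.95,-0.4],[0,0,0],1],[[-0.2,-0.95,-0.4],[0,0,0],1],[[-0.2,-0.95,0],[0,0,0],1],[[-0.2,-0.95,0],[0,0,0],1],[[-0.2,-0.95,0],[0,0,0],1],[[-0.2,-0.95,0],[0,0,0],1],[[-0.2,-0.95,0],[0,0,0],1],[[0,0,0],[0,0,-0.9],1],[[0,0,0],[0,0,-0.9],1],[[0,0,0],[0,0,-0.9],1]])

```text
clock: 5.8
tool_pos: [0.4425, -0.0256, 0.1871]
orientation: [[-0.96, -0.281, -0.004], [-0.281, 0.96, 0.001], [0.003, 0.002, -1.0]]
force: [1.0, -0.2, 0.0]
finger_gap: 0.0853
gripper_force: 0.0
```

```bash
cat >> h.py <<'E'
def go(x,y,z):
    s=arm.state();d=s['orientation'].T@(np.array([x,y,z])-s['tool_pos'])/.03
    print('pos',s['tool_pos'].round(4),'units',d.round(2),'t',s['clock'],'q6',s['q'][5].round(2));return d
E
python3 - <<'E'
from h import *
go(.446,-.026,.165);go(.446,-.026,.092)
E
```

```text
pos [ 0.4425 -0.0256  0.1871] units [-0.11 -0.05  0.74] t 5.8 q6 -2.03
pos [ 0.4425 -0.0256  0.1871] units [-0.12 -0.05  3.17] t 5.8 q6 -2.03
```

carry_out(deltas=[[[-0.12,-0.05,0.6],[0,0,0],1],[[0,0,0.6],[0,0,0],1],[[0,0,0.6],[0,0,0],1],[[0,0,0.6],[0,0,0],1],[[0,0,0.5],[0,0,0],1],[[0,0,0.27],[0,0,0],1],[[0,0,0],[0,0,0],1]])

```text
clock: 6.5
tool_pos: [0.4455, -0.0255, 0.0918]
orientation: [[-0.961, -0.278, -0.005], [-0.278, 0.961, 0.001], [0.004, 0.002, -1.0]]
force: [0.0, 0.6, 1.0]
finger_gap: 0.0855
gripper_force: 0.0
```

carry_out(deltas=[[[0,0,0],[0,0,0],-1],[[0,0,0],[0,0,0],-1],[[0,0,0],[0,0,0],-1],[[0,0,0],[0,0,0],-1],[[0,0,0],[0,0,0],-1],[[0,0,0],[0,0,0],-1],[[0,0,0],[0,0,0],-1],[[0,0,0],[0,0,0],-1]], force=70)

```text
clock: 7.3
tool_pos: [0.4478, -0.0258, 0.0948]
orientation: [[-0.961, -0.278, 0.001], [-0.278, 0.961, -0.0], [-0.001, -0.0, -1.0]]
force: [-0.3, -0.1, 5.8]
finger_gap: 0.017
gripper_force: 68.3
```

carry_out(deltas=[[[0,0,-0.3],[0,0,0],-1],[[0,0,-0.5],[0,0,0],-1],[[0,0,-0.5],[0,0,0],-1],[[0,0,-0.5],[0,0,0],-1],[[0,0,-0.5],[0,0,0],-1],[[0,0,-0.4],[0,0,0],-1],[[0,0,0],[0,0,0],-1],[[0,0,0],[0,0,0],-1]])

```text
clock: 8.1
tool_pos: [0.4473, -0.0257, 0.175]
orientation: [[-0.961, -0.278, 0.0], [-0.278, 0.961, 0.0], [-0.0, -0.0, -1.0]]
force: [0.5, 0.7, -1.0]
finger_gap: 0.0173
gripper_force: 68.9
```

Run:
```python
from h import *
a=arm.camera('scene')[:,:,::-1];b=arm.camera('top')[:,:,::-1]
o=np.zeros((560,800,3),np.uint8)
o[:,:400]=cv2.resize(a[90:265,170:295],(400,560));o[:,400:]=cv2.resize(b[110:250,235:335],(400,560))
cv2.imwrite('pics/lift.png',o);go(.528,-.1995,.175)
s=arm.state();p=s['tool_pos'];
for d in (0,.083,.085): print(d,proj('scene',p+s['orientation'][:,2]*d))
```

```text
pos [ 0.4468 -0.0256  0.1742] units [-0.99 -6.32 -0.03] t 8.2 q6 -2.02
0 [244.24690036 164.72345106]
0.083 [244.77160421 189.16271511]
0.085 [244.78385484 189.73097586]
```

View pics/lift.png

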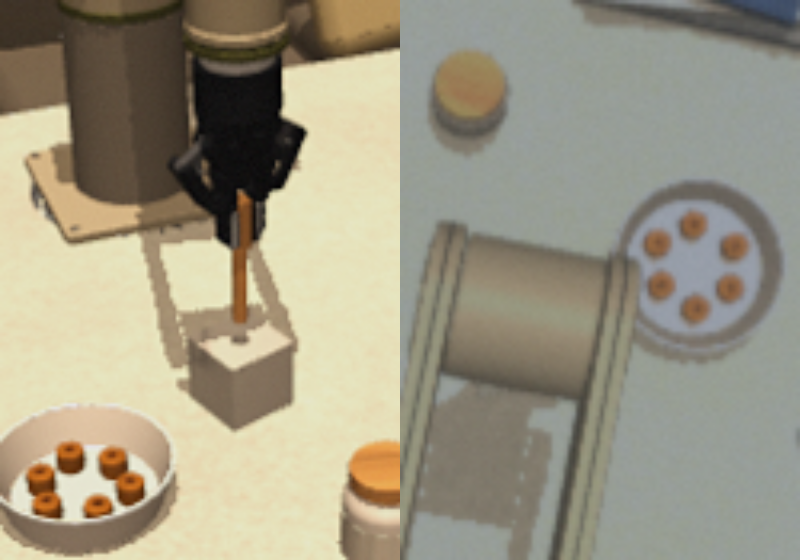

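The stirrer is held upright; its tip is at about (238,322) in the left panel, and all beads are in place. Now to the bowl.

carry_out(deltas=[[[-0.15,-0.9,0],[0,0,0],-1],[[-0.15,-0.9,0],[0,0,0],-1],[[-0.15,-0.9,0],[0,0,0],-1],[[-0.14,-0.9,0],[0,0,0],-1],[[-0.14,-0.9,0],[0,0,0],-1],[[-0.13,-0.9,0],[0,0,0],-1],[[-0.13,-0.92,0],[0,0,0],-1],[[0,0,0],[0,0,0.9],-1],[[0,0,0],[0,0,0.9],-1],[[0,0,0],[0,0,0.9],-1],[[0,0,0],[0,0,0],-1]])

```text
clock: 9.3
tool_pos: [0.528, -0.1994, 0.1739]
orientation: [[-1.0, 0.003, -0.002], [0.003, 1.0, 0.001], [0.002, 0.001, -1.0]]
force: [0.2, 0.1, 0.2]
finger_gap: 0.0171
gripper_force: 68.9
```

Run:
```python
from h import *
go(.528,-.1995,.100)
```

```text
pos [ 0.528  -0.1994  0.1739] units [-0.   -0.01  2.46] t 9.3 q6 -2.02
```

carry_out(deltas=[[[0,0,0.6],[0,0,0],-1],[[0,0,0.6],[0,0,0],-1],[[0,0,0.6],[0,0,0],-1],[[0,0,0.4],[0,0,0],-1],[[0,0,0.26],[0,0,0],-1],[[0,0,0],[0,0,0],-1],[[0,0,0],[0,0,0],-1]])

```text
clock: 10.0
tool_pos: [0.5289, -0.1997, 0.1019]
orientation: [[-1.0, 0.0, 0.0], [0.0, 1.0, -0.0], [-0.0, -0.0, -1.0]]
force: [0.3, 0.4, -0.2]
finger_gap: 0.0171
gripper_force: 68.9
```

carry_out(deltas=[[[0,0.25,0],[0,0,0],-1],[[0,0.25,0],[0,0,0],-1],[[0,0.25,0],[0,0,0],-1],[[0,0.25,0],[0,0,0],-1],[[0,0.27,0],[0,0,0],-1],[[0,0,0],[0,0,0],-1],[[0.33,-0.04,0],[0,0,0],-1],[[0.31,-0.13,0],[0,0,0],-1],[[0.26,-0.2,0],[0,0,0],-1],[[0.2,-0.26,0],[0,0,0],-1],[[0.13,-0.31,0],[0,0,0],-1],[[0.04,-0.33,0],[0,0,0],-1]])

```text
clock: 11.2
tool_pos: [0.4896, -0.2005, 0.1017]
orientation: [[-1.0, 0.002, -0.0], [0.002, 1.0, -0.0], [0.0, -0.0, -1.0]]
force: [0.3, -0.2, 0.0]
finger_gap: 0.0173
gripper_force: 68.9
```

carry_out(deltas=[[[-0.04,-0.33,0],[0,0,0],-1],[[-0.13,-0.31,0],[0,0,0],-1],[[-0.2,-0.26,0],[0,0,0],-1],[[-0.26,-0.2,0],[0,0,0],-1],[[-0.31,-0.13,0],[0,0,0],-1],[[-0.33,-0.04,0],[0,0,0],-1],[[-0.33,0.04,0],[0,0,0],-1],[[-0.31,0.13,0],[0,0,0],-1],[[-0.26,0.2,0],[0,0,0],-1],[[-0.2,0.26,0],[0,0,0],-1],[[-0.13,0.31,0],[0,0,0],-1],[[-0.04,0.33,0],[0,0,0],-1]])

```text
clock: 12.4
tool_pos: [0.5675, -0.1991, 0.1014]
orientation: [[-1.0, 0.001, 0.001], [0.001, 1.0, -0.001], [-0.001, -0.001, -1.0]]
force: [-3.0, -0.9, 0.7]
finger_gap: 0.017
gripper_force: 69.2
```

Run:
```python
from h import *
a=arm.camera('scene')[:,:,::-1];b=arm.camera('top')[:,:,::-1]
o=np.zeros((560,800,3),np.uint8)
o[:,:400]=cv2.resize(a[180:285,160:235],(400,560));o[:,400:]=cv2.resize(b[140:210,285:335],(400,560))
cv2.imwrite('pics/stir.png',o);go(.567,-.1995,.1017)
```

```text
pos [ 0.5671 -0.1984  0.1014] units [ 0.   -0.04 -0.01] t 12.5 q6 -1.99
```

View pics/stir.png

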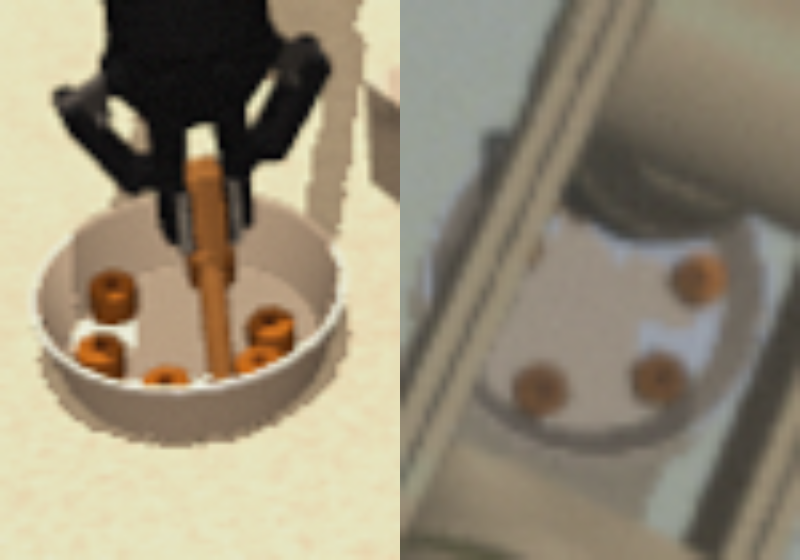

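Beads are spread out now: three are visible in top at about (322,175), (317,187) and (302,188), but it isn't certain that three have moved enough. I'll do another circle.

carry_out(deltas=[[[0.04,0.33,0],[0,0,0],-1],[[0.13,0.31,0],[0,0,0],-1],[[0.2,0.26,0],[0,0,0],-1],[[0.26,0.2,0],[0,0,0],-1],[[0.31,0.13,0],[0,0,0],-1],[[0.33,0.04,0],[0,0,0],-1],[[0.33,-0.04,0],[0,0,0],-1],[[0.31,-0.13,0],[0,0,0],-1],[[0.26,-0.2,0],[0,0,0],-1],[[0.2,-0.26,0],[0,0,0],-1],[[0.13,-0.31,0],[0,0,0],-1],[[0.04,-0.33,0],[0,0,0],-1]])

```text
clock: 13.7
tool_pos: [0.4919, -0.2004, 0.1026]
orientation: [[-1.0, 0.001, 0.004], [0.001, 1.0, -0.001], [-0.004, -0.001, -1.0]]
force: [4.0, -0.3, 0.6]
finger_gap: 0.0174
gripper_force: 69.3
```

carry_out(deltas=[[[-0.04,-0.33,0],[0,0,0],-1],[[-0.13,-0.31,0],[0,0,0],-1],[[-0.2,-0.26,0],[0,0,0],-1],[[-0.26,-0.2,0],[0,0,0],-1],[[-0.31,-0.13,0],[0,0,0],-1],[[-0.33,-0.04,0],[0,0,0],-1],[[-0.33,0.04,0],[0,0,0],-1],[[-0.31,0.13,0],[0,0,0],-1],[[-0.26,0.2,0],[0,0,0],-1],[[-0.2,0.26,0],[0,0,0],-1],[[0,0,0],[0,0,0],-1],[[0,0,0],[0,0,0],-1]])

```text
clock: 14.9
tool_pos: [0.5609, -0.2177, 0.1007]
orientation: [[-1.0, 0.0, -0.003], [0.0, 1.0, 0.001], [0.003, 0.001, -1.0]]
force: [-4.4, 1.5, 2.6]
finger_gap: 0.0173
gripper_force: 69.7
```

Run:
```python
from h import *
a=arm.camera('scene')[:,:,::-1];b=arm.camera('top')[:,:,::-1]
o=np.zeros((560,800,3),np.uint8)
o[:,:400]=cv2.resize(a[180:285,160:235],(400,560));o[:,400:]=cv2.resize(b[140:210,285:335],(400,560))
cv2.imwrite('pics/stir2.png',o)
go(.528,-.1995,.1017)
```

```text
pos [ 0.5608 -0.2179  0.1007] units [ 1.09  0.61 -0.03] t 15.0 q6 -2.03
```

View pics/stir2.png

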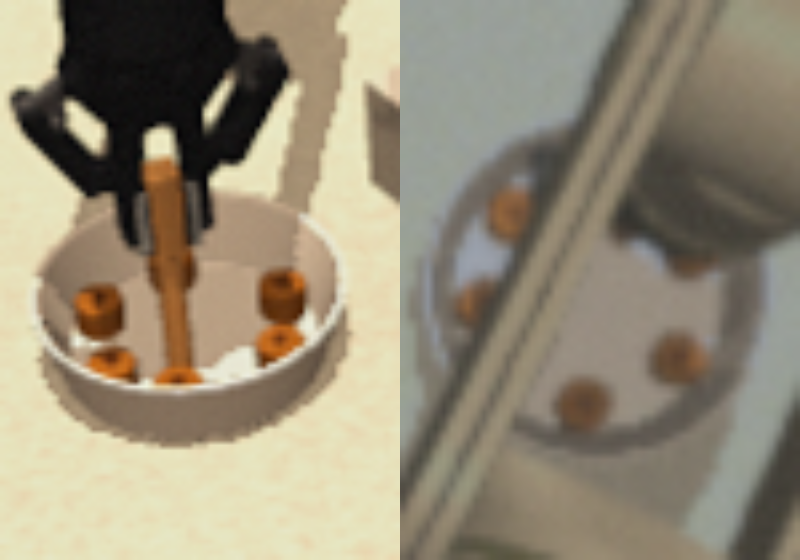

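Six beads are still in the bowl, at about top-crop (511,212), (472,303), (580,403), (678,357) and (690,260), plus one near the rod. Their identities are ambiguous, so I'll track numerically and check the rod's tilt.

```bash
cat >> h.py <<'E'
def beads():
    for n,(x0,x1,y0,y1) in(('top',(285,335,145,205)),('scene',(160,232,215,265))):
        h=cv2.cvtColor(arm.camera(n),cv2.COLOR_RGB2HSV)
        m=(h[...,0]>5)&(h[...,0]<22)&(h[...,1]>(90 if n=='top' else 140))&(h[...,2]>60)
        k=np.zeros_like(m);k[y0:y1,x0:x1]=m[y0:y1,x0:x1]
        for c,st in comps(k,8):
            w=plane(n,c,.022)[:2]-[.5285,-.1998];print(n,'r %.0f ang %.0f area %d'%(1e3*np.hypot(*w),np.degrees(np.arctan2(w[1],w[0])),st[4]),st[:4])
E
python3 - <<'E'
from h import *
beads()
s=arm.state();p=s['tool_pos'];print([proj('scene',p+s['orientation'][:,2]*d).round(1) for d in(-.045,0,.04,.08)])
E
```

```text
top r 53 ang 45 area 27 [296 164   6   6]
top r 56 ang 97 area 14 [292 176   4   5]
top r 52 ang -125 area 30 [317 182   6   6]
top r 52 ang 178 area 28 [305 188   6   6]
scene r 33 ang -174 area 224 [187 215  11  37]
scene r 44 ang 68 area 118 [208 231   9  18]
scene r 50 ang -115 area 79 [174 233   9  11]
scene r 53 ang -65 area 44 [176 245  10   7]
[array([188.8, 210.3]), array([190.3, 224.3]), array([191.6, 236.2]), array([192.8, 247.7])]
```

The rod is true, but the beads were mostly squeezed outward to r≈52 mm. I'll sweep at r≈48.

carry_out(deltas=[[[-0.15,-0.09,0],[0,0,0],-1],[[-0.15,-0.09,0],[0,0,0],-1],[[-0.16,0.39,0],[0,0,0],-1],[[-0.05,0.42,0],[0,0,0],-1],[[0.05,0.42,0],[0,0,0],-1],[[0.16,0.39,0],[0,0,0],-1],[[0.25,0.33,0],[0,0,0],-1],[[0.33,0.25,0],[0,0,0],-1],[[0.39,0.16,0],[0,0,0],-1],[[0.42,0.05,0],[0,0,0],-1],[[0,0,0],[0,0,0],-1]])

```text
clock: 16.2
tool_pos: [0.5288, -0.1514, 0.1022]
orientation: [[-1.0, 0.001, 0.002], [0.001, 1.0, -0.001], [-0.002, -0.001, -1.0]]
force: [0.3, 0.4, -0.6]
finger_gap: 0.0174
gripper_force: 69.7
```

Run:
```python
from h import *
beads();go(.5285,-.1998,.1017)
```

```text
top r 51 ang 123 area 28 [294 181   6   6]
top r 47 ang -129 area 10 [317 183   3   4]
top r 52 ang 178 area 30 [305 188   6   6]
scene r 59 ang 124 area 145 [204 215  11  22]
scene r 43 ang -178 area 69 [188 225   8  10]
scene r 51 ang -115 area 76 [174 233   9  11]
scene r 50 ang 54 area 61 [210 237   8  10]
scene r 53 ang -65 area 40 [177 245   9   7]
scene r 48 ang -15 area 23 [192 249   9   3]
pos [ 0.529  -0.1514  0.1015] units [ 0.02 -1.61 -0.01] t 16.3 q6 -1.94
```

```bash
cat >> h.py <<'E'
def snap(i):
    a=arm.camera('scene')[:,:,::-1][205:270,160:235];b=arm.camera('top')[:,:,::-1][150:205,285:335]
    cv2.imwrite(f'pics/s{i}.png',np.vstack([cv2.resize(a,(200,173)),cv2.resize(b,(200,220))]))
E
python3 -c "
from h import *
snap(0)"
```

carry_out(deltas=[[[0.42,-0.05,0],[0,0,0],-1],[[0.39,-0.16,0],[0,0,0],-1],[[0.33,-0.25,0],[0,0,0],-1],[[0,0,0],[0,0,0],-1]])

```text
clock: 16.8
tool_pos: [0.4935, -0.1666, 0.1011]
orientation: [[-1.0, 0.002, -0.001], [0.002, 1.0, -0.0], [0.001, -0.0, -1.0]]
force: [0.4, -0.9, -0.2]
finger_gap: 0.0173
gripper_force: 69.7
```

```bash
python3 -c "
from h import *
snap(1)"
```

carry_out(deltas=[[[0.25,-0.33,0],[0,0,0],-1],[[0.16,-0.39,0],[0,0,0],-1],[[0.05,-0.42,0],[0,0,0],-1],[[0,0,0],[0,0,0],-1]])

```text
clock: 17.3
tool_pos: [0.4808, -0.2019, 0.1016]
orientation: [[-1.0, 0.003, 0.0], [0.003, 1.0, -0.001], [-0.0, -0.001, -1.0]]
force: [0.9, 0.2, -1.3]
finger_gap: 0.0171
gripper_force: 69.6
```

```bash
python3 -c "
from h import *
snap(2)
beads()"
```

```text
top r 50 ang 62 area 29 [294 167   6   6]
scene r 40 ang -130 area 284 [173 215  21  37]
scene r 50 ang 53 area 58 [210 238   8   9]
scene r 48 ang -15 area 23 [192 249   9   3]
```

carry_out(deltas=[[[-0.05,-0.42,0],[0,0,0],-1],[[-0.16,-0.39,0],[0,0,0],-1],[[-0.25,-0.33,0],[0,0,0],-1],[[0,0,0],[0,0,0],-1]])

```text
clock: 17.9
tool_pos: [0.4956, -0.2359, 0.1017]
orientation: [[-1.0, 0.002, 0.001], [0.002, 1.0, -0.001], [-0.001, -0.001, -1.0]]
force: [-0.6, 0.8, -0.2]
finger_gap: 0.0171
gripper_force: 69.6
```

```bash
python3 -c "
from h import *
snap(3)
cv2.imwrite('pics/mont.png',np.hstack([cv2.imread(f'pics/s{i}.png') for i in range(4)]))
beads()"
```

```text
top r 52 ang -21 area 51 [309 160  11   9]
top r 50 ang 62 area 29 [294 167   6   6]
scene r 40 ang -114 area 297 [173 215  29  37]
scene r 50 ang 53 area 58 [210 238   8   9]
```

View pics/mont.png

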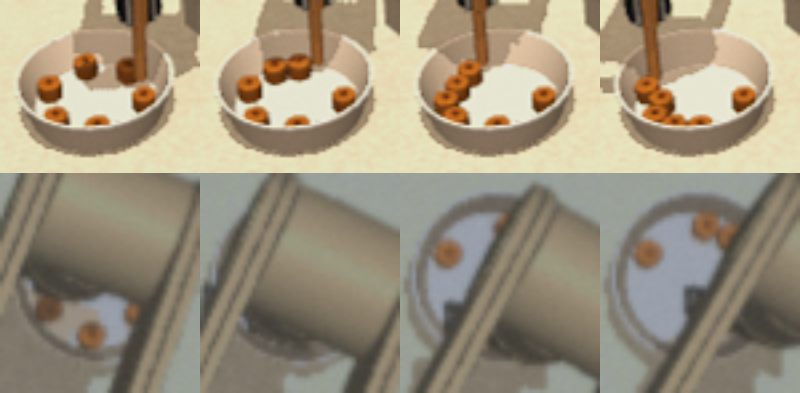

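The montage shows the rod now pushing a bunched chain of four beads, which end at the bowl's −y/+x side in frame 4. One last push, then lift out.

carry_out(deltas=[[[-0.33,-0.25,0],[0,0,0],-1],[[-0.39,-0.16,0],[0,0,0],-1],[[-0.42,-0.05,0],[0,0,0],-1],[[0,0,0],[0,0,0],-1],[[0,0,0],[0,0,0],-1],[[0.1,0.3,0],[0,0,0],-1],[[0.1,0.3,0],[0,0,0],-1],[[0,0,-0.4],[0,0,0],-1],[[0,0,-0.7],[0,0,0],-1],[[0,0,-1],[0,0,0],-1],[[0,0,0],[0,0,0],-1]])

```text
clock: 19.2
tool_pos: [0.5257, -0.2313, 0.1709]
orientation: [[-1.0, 0.001, 0.008], [0.001, 1.0, -0.005], [-0.008, -0.005, -1.0]]
force: [0.7, -0.5, -0.4]
finger_gap: 0.0172
gripper_force: 69.7
```

Run:
```python
from h import *
beads();go(.535,.230,.270)
```

```text
top r 53 ang -7 area 39 [307 159   9   7]
top r 51 ang 62 area 28 [294 167   6   6]
scene r 109 ang -172 area 24 [180 215   5   6]
scene r 50 ang 53 area 58 [210 238   8   9]
scene r 43 ang -65 area 201 [172 240  32  12]
pos [ 0.5238 -0.2304  0.1666] units [-0.37 15.34 -3.48] t 19.3 q6 -2.07
```

carry_out(deltas=[[[-0.03,0.6,-0.9],[0,0,0],-1],[[-0.03,0.9,-0.9],[0,0,0],-1],[[-0.03,1,-0.9],[0,0,0],-1],[[-0.03,1,-0.8],[0,0,0],-1],[[-0.03,1,0],[0,0,0],-1],[[-0.03,1,0],[0,0,0],-1],[[-0.03,1,0],[0,0,0],-1],[[-0.03,1,0],[0,0,0],-1],[[-0.03,1,0],[0,0,0],-1],[[-0.03,1,0],[0,0,0],-1],[[-0.03,0.8,0],[0,0,0],-1],[[0,0,0],[0,0,0],-1]])

```text
clock: 20.5
tool_pos: [0.5323, 0.0818, 0.2683]
orientation: [[-1.0, -0.002, -0.002], [-0.002, 1.0, 0.001], [0.002, 0.001, -1.0]]
force: [-0.3, -0.9, -0.4]
finger_gap: 0.0172
gripper_force: 69.7
```

Run:
```python
from h import *
go(.532,.230,.270)
# refined lid edge (open), top crop corners from open.png: panel px /4
for a in((40,92),(278,97)):print(plane('top',(145+a[0]/4,110+a[1]/4),.285))
# beads check
beads()
```

```text
pos [0.5323 0.0818 0.2683] units [-0.    4.94 -0.05] t 20.5 q6 -1.52
[0.6304248  0.31798328 0.285     ]
[0.6302125  0.13073864 0.285     ]
top r 43 ang -52 area 173 [307 159  20  21]
top r 50 ang 62 area 29 [294 167   6   6]
scene r 50 ang 53 area 58 [210 238   8   9]
scene r 43 ang -64 area 197 [171 240  33  12]
```

carry_out(deltas=[[[0,0.98,0],[0,0,0],-1],[[0,0.98,0],[0,0,0],-1],[[0,0.98,0],[0,0,0],-1],[[0,0.98,0],[0,0,0],-1],[[0,0.98,0],[0,0,0],-1],[[0,0,0],[0,0,0],-1],[[0,0,0.7],[0,0,0],-1],[[0,0,0.7],[0,0,0],-1],[[0,0,0.7],[0,0,0],-1],[[0,0,0.7],[0,0,0],-1],[[0,0,0.7],[0,0,0],-1],[[0,0,0],[0,0,0],-1]])

```text
clock: 21.8
tool_pos: [0.5312, 0.2237, 0.1604]
orientation: [[-1.0, 0.002, -0.006], [0.002, 1.0, -0.003], [0.006, -0.003, -1.0]]
force: [0.0, 0.7, -0.4]
finger_gap: 0.0169
gripper_force: 69.8
```

carry_out(deltas=[[[0,0,0.6],[0,0,0],-1],[[0,0,0.6],[0,0,0],-1],[[0,0,0.4],[0,0,0],-1],[[0,0,0],[0,0,0],-1]])

```text
clock: 22.2
tool_pos: [0.5323, 0.2251, 0.115]
orientation: [[-1.0, 0.002, -0.003], [0.002, 1.0, -0.001], [0.003, -0.001, -1.0]]
force: [0.5, 0.5, -0.3]
finger_gap: 0.0173
gripper_force: 69.7
```

carry_out(deltas=[[[0,0,0],[0,0,0],0.1],[[0,0,0],[0,0,0],0.1],[[0,0,0],[0,0,0],0.1],[[0,0,0],[0,0,0],0.1],[[0,0,-0.3],[0,0,0],0.1],[[0,0,-0.6],[0,0,0],0.1],[[0,0,-1],[0,0,0],0.1],[[0,0,-1],[0,0,0],0.1],[[0,0,-1],[0,0,0],0.1],[[0,0,-1],[0,0,0],-1],[[0,0,-1],[0,0,0],-1],[[0,0,-1],[0,0,0],-1]])

```text
clock: 23.4
tool_pos: [0.5331, 0.2261, 0.3257]
orientation: [[-1.0, 0.001, 0.001], [0.001, 1.0, 0.0], [-0.001, 0.0, -1.0]]
force: [0.4, -0.1, -0.9]
finger_gap: 0.0033
gripper_force: 0.0
```

carry_out(deltas=[[[0.4,0,-1],[0,0,0],-1],[[0.8,0,-1],[0,0,0],-1],[[0.8,0,0],[0,0,0],-1],[[0.8,0,0],[0,0,0],-1],[[0.8,0,0],[0,0,0],-1],[[0,0,0],[0,0,0],-1]])

```text
clock: 24.0
tool_pos: [0.4234, 0.2265, 0.3853]
orientation: [[-1.0, -0.0, 0.002], [-0.0, 1.0, 0.001], [-0.002, 0.001, -1.0]]
force: [0.2, 0.3, 0.7]
finger_gap: -0.0001
gripper_force: 0.0
```

Run:
```python
from h import *
a=arm.camera('scene')[:,:,::-1];b=arm.camera('top')[:,:,::-1]
o=np.zeros((560,800,3),np.uint8)
o[:,:400]=cv2.resize(a[80:290,230:380],(400,560));o[:,400:]=cv2.resize(b[110:250,145:245],(400,560))
cv2.imwrite('pics/bin.png',o)
h=cv2.cvtColor(b.copy(),cv2.COLOR_BGR2HSV);m=(h[...,0]>5)&(h[...,0]<25)&(h[...,1]>90)
k=np.zeros_like(m);k[145:186,160:222]=m[145:186,160:222]
for c,st in comps(k): print(c,st,plane('top',c,.012))
go(.67,.228,.36);print(arm.state()['q'].round(2))
```

```text
[189.4 162.5] [183 151  14  28 132] [0.57125223 0.24502024 0.012     ]
pos [0.4252 0.2263 0.3844] units [-8.16  0.06  0.83] t 24.1 q6 -1.19
[ 0.38 -0.2   1.54 -0.    1.8  -1.19]
```

View pics/bin.png

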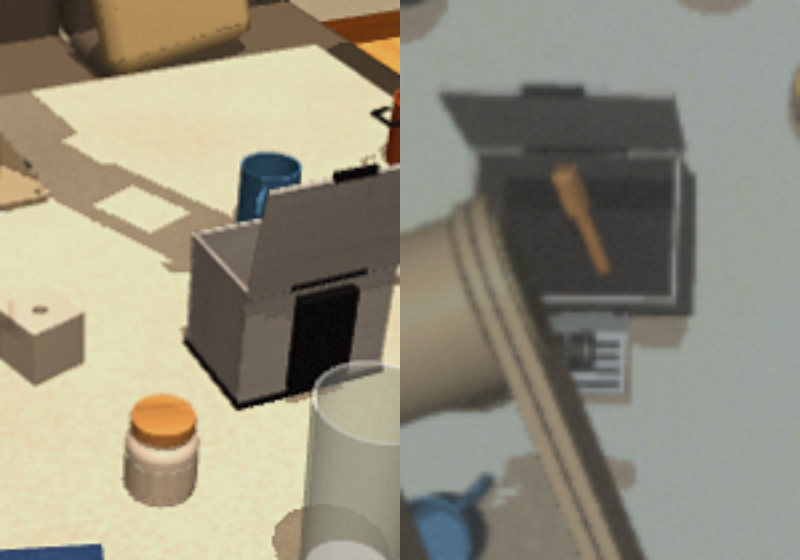

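The stirrer is in the bin, leaning on the back wall (top crop (565,170) to (605,272)), and the lid is still open. Now I go behind the lid.

carry_out(deltas=[[[-0.6,-0.17,0],[0,0,0],-1],[[-0.85,-0.17,0],[0,0,0],-1],[[-0.85,-0.17,0],[0,0,0],-1],[[-0.85,-0.17,0],[0,0,0],-1],[[-0.85,-0.17,0],[0,0,0],-1],[[-0.85,-0.17,0],[0,0,0],-1],[[-0.85,-0.17,0],[0,0,0],-1],[[-0.85,-0.17,0],[0,0,0],-1],[[-0.85,-0.17,0],[0,0,0],-1],[[-0.8,-0.17,0],[0,0,0],-1],[[0,0,0],[0,0,0],-1],[[0,0,0],[0,0,0],-1]])

```text
clock: 25.3
tool_pos: [0.6718, 0.1745, 0.3818]
orientation: [[-1.0, 0.002, -0.002], [0.002, 1.0, -0.0], [0.002, -0.0, -1.0]]
force: [0.3, 0.3, -0.6]
finger_gap: 0.0002
gripper_force: 0.0
```

Run:
```python
from h import *
go(.672,.175,.262);print(arm.state()['q'].round(2))
```

```text
pos [0.6718 0.1745 0.3818] units [-0.01  0.02  3.99] t 25.3 q6 -1.39
[ 0.18  0.4   0.9   0.    1.84 -1.39]
```

carry_out(deltas=[[[0,0,0.7],[0,0,0],-1],[[0,0,0.7],[0,0,0],-1],[[0,0,0.7],[0,0,0],-1],[[0,0,0.7],[0,0,0],-1],[[0,0,0.7],[0,0,0],-1],[[0,0,0.5],[0,0,0],-1],[[0,0,0],[0,0,0],-1],[[0.25,0,0],[0,0,0],-1],[[0.25,0,0],[0,0,0],-1],[[0.2,0,0],[0,0,0],-1],[[0.2,0,0],[0,0,0],-1],[[0,0,0],[0,0,0],-1]])

```text
clock: 26.5
tool_pos: [0.6437, 0.1752, 0.2644]
orientation: [[-1.0, 0.001, 0.001], [0.001, 1.0, 0.0], [-0.001, 0.0, -1.0]]
force: [0.2, 0.2, 0.1]
finger_gap: 0.0002
gripper_force: 0.0
```

carry_out(deltas=[[[0.2,0,0],[0,0,0],-1],[[0.2,0,0],[0,0,0],-1],[[0.2,0,0],[0,0,0],-1],[[0.2,0,0],[0,0,0],-1],[[0.2,0,0],[0,0,0],-1],[[0.2,0,0],[0,0,0],-1],[[0.2,0,0],[0,0,0],-1],[[0.2,0,0],[0,0,0],-1],[[0.2,0,0],[0,0,0],-1],[[0,0,0],[0,0,0],-1],[[0,0,0],[0,0,0],-1]])

```text
clock: 27.6
tool_pos: [0.5902, 0.1751, 0.2636]
orientation: [[-1.0, 0.001, 0.0], [0.001, 1.0, 0.0], [-0.0, 0.0, -1.0]]
force: [0.4, 0.1, -0.5]
finger_gap: 0.0002
gripper_force: 0.0
```

Now raise and retreat clear of the bin and check that the lid is shut.

carry_out(deltas=[[[0,0,-0.8],[0,0,0],-1],[[0,0,-1],[0,0,0],-1],[[0,0,-1],[0,0,0],-1],[[0,-0.8,0],[0,0,0],-1],[[0.4,-0.9,0],[0,0,0],-1],[[0.8,-0.9,0],[0,0,0],-1],[[0.8,-0.9,0],[0,0,0],-1],[[0.8,-0.9,0],[0,0,0],-1],[[0.8,-0.6,0],[0,0,0],-1],[[0.8,0,0],[0,0,0],-1],[[0,0,0],[0,0,0],-1],[[0,0,0],[0,0,0],-1]])

```text
clock: 28.8
tool_pos: [0.4583, 0.0251, 0.3479]
orientation: [[-1.0, 0.001, 0.002], [0.001, 1.0, -0.0], [-0.002, -0.0, -1.0]]
force: [0.7, 0.3, -0.3]
finger_gap: -0.0001
gripper_force: 0.0
```

Run:
```python
from h import *
a=arm.camera('scene')[:,:,::-1];b=arm.camera('top')[:,:,::-1]
for n,im in(('scene',a),('top',b)):
    o=cv2.imread(f'pics/{n}0.png')
    d=cv2.absdiff(cv2.GaussianBlur(im,(3,3),0),cv2.GaussianBlur(o,(3,3),0)).max(2)
    r=(slice(125,235),slice(295,395)) if n=='scene' else (slice(135,215),slice(150,225))
    print(n,'bin diff mean',d[r].mean().round(2),'frac>40',(d[r]>40).mean().round(4))
    k,_,st,c=cv2.connectedComponentsWithStats((d>40).astype(np.uint8))
    print([(c[i].round(),st[i][4]) for i in range(1,k) if st[i][4]>30])
beads();print(arm.state()['tool_pos'],arm.state()['clock'])
```

```text
scene bin diff mean 7.35 frac>40 0.0745
[(array([216.,   2.]), np.int32(58)), (array([244.,  15.]), np.int32(141)), (array([250.,  14.]), np.int32(111)), (array([384.,  45.]), np.int32(2069)), (array([264.,  18.]), np.int32(559)), (array([202.,  26.]), np.int32(188)), (array([229.,  27.]), np.int32(76)), (array([269.,  66.]), np.int32(1361)), (array([247.,  47.]), np.int32(62)), (array([215.,  47.]), np.int32(83)), (array([232.,  57.]), np.int32(315)), (array([198.,  71.]), np.int32(787)), (array([213.,  59.]), np.int32(50)), (array([246., 117.]), np.int32(71)), (array([312., 132.]), np.int32(1339)), (array([247., 167.]), np.int32(1655)), (array([189., 139.]), np.int32(50)), (array([192., 240.]), np.int32(532)), (array([216., 240.]), np.int32(38))]
top bin diff mean 6.9 frac>40 0.071
[(array([237., 234.]), np.int32(5266)), (array([216., 174.]), np.int32(78)), (array([317., 170.]), np.int32(162)), (array([300., 181.]), np.int32(43)), (array([317., 182.]), np.int32(38)), (array([308., 187.]), np.int32(45)), (array([ 42., 263.]), np.int32(1946)), (array([116., 311.]), np.int32(5338)), (array([ 87., 291.]), np.int32(52)), (array([ 21., 296.]), np.int32(110)), (array([260., 294.]), np.int32(32)), (array([239., 346.]), np.int32(2498)), (array([274., 318.]), np.int32(51)), (array([264., 323.]), np.int32(31)), (array([278., 354.]), np.int32(146)), (array([184., 369.]), np.int32(946))]
top r 43 ang -52 area 173 [307 159  20  21]
top r 50 ang 62 area 29 [294 167   6   6]
scene r 50 ang 53 area 59 [210 238   8   9]
scene r 43 ang -64 area 199 [171 240  33  12]
[0.45860203 0.02539849 0.34716824] 29.0
```

Run:
```python
from h import *
for n in('scene','top'):
    im=arm.camera(n)[:,:,::-1];o=cv2.imread(f'pics/{n}0.png')
    d=cv2.absdiff(cv2.GaussianBlur(im,(3,3),0),cv2.GaussianBlur(o,(3,3),0)).max(2)
    r=(slice(150,232),slice(296,384)) if n=='scene' else (slice(140,214),slice(155,214))
    k,_,st,c=cv2.connectedComponentsWithStats((d[r]>25).astype(np.uint8))
    print(n,[(c[i].round()+[r[1].start,r[0].start],st[i][2:5]) for i in range(1,k) if st[i][4]>3])
    # front lid edge profile old/new
    if n=='top':
        for col in(170,180,203): print(col,o[180:192,col].mean(1).astype(int),im[180:192,col].mean(1).astype(int))
    else:
        for col in(320,335,345): print(col,o[148:166,col].mean(1).astype(int),im[148:166,col].mean(1).astype(int))
```

```text
scene []
320 [ 63  51  47  40  43  35  33  34  37  38  28  10  98 171 190 187 183 183] [ 62  55  45  38  42  36  33  31  37  39  29  10  98 171 188 186 182 181]
335 [ 62  65  62  63  66  63  64  61  42  65 155 188 183 181 179 181 181 179] [ 59  63  63  62  63  64  63  63  42  62 156 187 182 180 180 179 180 178]
345 [207 210 206 210 209 209 211 195 178 177 177 176 177 177 177 178 178 176] [209 207 207 208 209 209 210 195 177 180 178 176 177 177 177 175 177 176]
top [(array([213., 178.]), array([ 2, 27, 43], dtype=int32)), (array([212., 207.]), array([ 3, 15, 35], dtype=int32))]
170 [147 149 151 149 151 145 104  71 100 111 114 113] [153 151 149 149 153 147 103  71  99 108 114 114]
180 [151 153 152 151 148 120  80  68  85 108 111 114] [151 151 153 152 150 123  81  68  86 107 112 115]
203 [153 153 153 155 154 153 141  96  73 102 115 117] [155 155 155 154 155 153 141  97  71 101 117 115]
```

The lid's image is the same as at the start in both views, so it is fully shut. Handing in.

```bash
python3 -c "
from station import arm
print(arm.hand_in())"
```

```text
the job is handed in; nothing more can be done
None
```

Handed in at about 29 s with the stirrer in the bin, the lid shut, all six beads in the bowl and at least three well moved, going by the camera images; the hand-in gave no verdict.

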